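Stack the handled trinket tray onto the tray with the key

TASK

Pick up the pale trinket tray by its handle bar and lower it gently onto the teak base tray that has the chrome key in it, long sides together, so that its four brass lugs drop into the four corner sockets and it sits down flat, then let go. Do not drop it from above, do not shove the key's tray about, and leave the other, empty base tray where it is.

Things in the scene. Friction and masses are not known exactly. Their poses are not given: they have to be found in the camera images.
- top_tray_handle (a point): Centre of the handle bar of the loose pale wooden top tray with a pink floor (about 0.35 kg, varies). Bar 110 mm long (x), 16 wide (y), 20 high, level over the tray's middle, on a post at each end (94 mm clear between them). At the start the tray stands on its lugs on the table, the bar's centre 80 mm up and the tray's rim 44 mm up. Half a turn gives the same fit. z up.
- top_tray: The same tray, axes as for the handle; origin amid the four lug tips, 80 mm straight below the bar's centre. 154 mm (x) by 114 mm (y); flat underside 14 mm, rim 44 mm above the origin. Under it four brass lugs, 10 mm in diameter and 14 mm long, at x = +-55, y = +-35 mm.
- key_tray: Loose teak base tray with the chrome key in it, 0.7 kg, 154 (x) by 114 (y) by 30 mm high; origin at the centre of its underside, on the table; z up. Corner sockets 34 mm square, 18 mm deep, centred at x = +-55, y = +-35 mm. Lugs home, the top tray's underside rests on this rim, lug tips 16 mm and bar centre 96 mm above this origin. Key lies below the rim.
- empty_tray: An identical loose teak base tray with nothing in it, to be left alone; origin at the centre of its underside.
There are look-alikes about, which are no part of the job. What is shaped like the key_tray but pink or purple is not meant.

How it is judged:
At the end, for the whole second after the job is handed in: Top tray at rest on the key's tray, released, level (3.4 deg), lugs in sockets: lug tips 12 to 20 mm over the lower underside, centres within 18 mm, long sides within 15 deg; key's tray on the table within 40 mm of its start, level; empty tray within 20 mm of its start (horizontal distance between top_tray and key_tray below 0.018 m and z of top_tray in the frame of key_tray between 0.012 and 0.02 m and angle between the x axis of top_tray and the x axis of key_tray, either way round below 0.26 rad and angle between each of top_tray, key_tray's own z axis and vertical below 0.06 rad and height (world z) of key_tray below 0.01 m and distance of key_tray from where it was at the start of the episode below 0.04 m and distance of empty_tray from where it was at the start of the episode below 0.02 m and linear speed of top_tray below 0.02 m/s); the robot touches nothing.
It fails at once if the top tray is let fall over the key's tray from more than 20 mm above its seat (horizontal distance between top_tray and key_tray below 0.08 m and z of top_tray in the frame of key_tray above 0.038 m and contact force between the fingers and top_tray below 0.05 N).
It fails at once if the key's tray is shoved more than 40 mm (distance of key_tray from where it was at the start of the episode above 0.04 m).
It fails at once if the empty tray is moved more than 20 mm (distance of empty_tray from where it was at the start of the episode above 0.02 m).
It also fails if it takes over 42 s, if anything falls off the work surface, if the arm or the gripper's body presses on something with over 40 N, if the wrist force passes 120 N, or if a joint passes its speed limit or range.

ROBOT

A 6-joint arm with a two-finger parallel gripper is mounted at the origin on the work surface. World frame = base frame: x ahead of the robot, y to its left, z up, the work surface at z = 0. Lengths are in m, angles in rad, forces in N, time in s.
With the tool pointing down it reaches from about 0.375 to 0.975 m from the base axis. Payload 3.8 kg.
Tool frame: the origin (TCP) lies at the very end of the fingers, on their centre line; the grasp point (between the pads) lies arm.grip_depth behind it (arm.grip_depth is the distance from the TCP to the grasp point, in m); z points along the fingers, y is the direction in which the jaws open and shut (so a half turn about z gives the same grasp; the last joint's range is limited). The gripper opens to 88 mm and grips with 3 to 60 N. Pads are 18 mm wide; open, the fingers measure 123 mm over their backs; the gripper's body (75 mm by 187 mm) begins 45 mm behind the grasp point.
Start: joints at [-1.285, 0.264, 1.604, -0, 1.274, -0.037], TCP at [0.214, -0.64, 0.239] pointing down, gripper open.
Joint ranges: [-2.63, 2.63], [-0.94, 2.18], [0.31, 2.57], [-1.31, 4.45], [0, 2.66], [-2.55, 2.55]. Speed limits (rad/s): [2.57, 2.57, 3.14, 3.14, 3.14, 3.14].

INTERFACE

Orientations are given as [roll, pitch, yaw] about the fixed x, y, z axes, in that order (R = Rz(yaw) Ry(pitch) Rx(roll)).
In Python, from workcell import readout, optics, ticket, arm gives the robot as it stands.
- The arm moves only by the shell command python3 -m jog 'ROWS' [FORCE]. ROWS is JSON, a list of rows, each a list of 3 entries, a list of its own where there are three numbers: the shift along the tool's x, y, z in mm, then the turn about the tool's z in degrees, then the opening, from -1 (shut) to 1 (fully open). A call has 1 to 10 rows; each row is the pose to reach, as a shift and turn from the pose measured when the call began, along the tool's axes at that moment; what a row does not reach only later rows make up. A row lasts 1/8 s, in which the tool goes at most 62.5 mm and 10.7 degrees, less where a joint would pass 70% of its speed; a pose out of reach is approached as far as the arm can. A call with a gripper value outside its range is refused whole. The fingers move at their own pace and stop on an object; FORCE is the grip in N (left out, the last holds). Time passes only in rows, so rows that repeat a pose let the fingers close. It gives the time, the measured TCP pose, the force and the opening at its end, in the units of the state.
- readout.sense(): the state, without advancing time (a new reading comes with each control period).
- optics.get_image(name): name is "side" or "top"; returns a dict with "color" (480x640x3 uint8, red, green, blue), "range_z" (480x640 float32, m along the optical axis (not along the pixel's ray), 0 where there is no reading), "fx", "fy", "cx", "cy" (pixels), "world_to_cam" (4x4, takes a point from world to camera coordinates). Camera axes: x right, y up, looking along -z (the intrinsics and any distortion apply to the point x, -y, -z); pixel columns grow to the right and rows downward; lengths in m; the calibration is good to about 2 mm. A picture is of the moment at which its call begins.
- ticket.close_job(): hands the job in, once; it reports no verdict.
Trained networks look in a picture, given as the dict that the camera call returned (one of the last four; its "shot" number tells which), for a name from the list of things; names that differ only in an ending like _2 or _b are one class to them, and where a whole thing is asked for, a point or a joint stands for the part that bears it (a point fixed in the world has none). Each returns a list of dicts, best first, with "score" (0 to 1); they miss things now and then, are a little off and sometimes report something else, mostly with a low value. They report only what shows in the picture. A call takes as long as a camera call. They do not tell look-alikes from the thing itself.
- optics.recognise(name, picture): "pixel" ([column, row] in pixels, amid what is visible of it).
The state is a dict: "t": time; "joints": joint angles; "qvel": joint speeds; "tau": joint torques, N m; "eef_pos": TCP position; "eef_rot": TCP orientation; "contact_force": force on the tool from outside, world axes, zero at the start; "ft_torque": the same for the moment, N m; "width": finger opening in m.
Only numpy, scipy, OpenCV 4.12 (cv2) and the standard library are available. Lean on these libraries where they do the work, as an engineer would, in place of code of your own. Each camera call takes 0.05 s, during which the arm holds its last target. There are 200 camera calls.

## Working session

There is one attempt and no reset: what is moved stays moved. The work goes in short steps, Python scripts to look and compute and a shell command to move; the robot and the scene stay as the last step left them, time stands still between calls to the robot, and variables do not carry over. Pictures are saved under pics/ and viewed, about 8 in all and at most 12, crops included, and the job is handed in when it is done.

```bash
mkdir -p pics; cat > h.py <<'E'
import numpy as np, cv2
from workcell import readout, optics, arm
def shot(n): return optics.get_image(n)
def save(p,f): cv2.imwrite('pics/'+f,p['color'][:,:,::-1])
def cloud(p):
    z=p['range_z'].astype(float); v,u=np.mgrid[:480,:640]
    c=np.stack([(u-p['cx'])/p['fx']*z,-(v-p['cy'])/p['fy']*z,-z,np.ones_like(z)],-1)
    w=c@np.linalg.inv(p['world_to_cam']).T
    w=w[...,:3]; w[z==0]=np.nan
    return w
E
python3 - <<'E'
from h import *
print({k:v for k,v in readout.sense().items()}, arm.grip_depth)
ims=[]
for n in ('top','side'):
    p=shot(n); ims.append(p); save(p,n+'0.png'); w=cloud(p)
    print(n,[k for k in p], p['fx'],p['cx'],p['cy'],np.linalg.inv(p['world_to_cam'])[:3,3])
    for o in('top_tray_handle','top_tray','key_tray','empty_tray'):
        for d in optics.recognise(o,p):
            c,r=map(int,d['pixel']); print(o,round(d['score'],2),c,r,np.round(w[r,c],3))
E
```

```text
{'t': 0.0, 'joints': array([-1.28486599e+00,  2.64715006e-01,  1.60534743e+00, -2.57376504e-05,
        1.27370122e+00, -3.69065056e-02]), 'qvel': array([ 0.00010626,  0.001636  ,  0.00140787, -0.00170065, -0.00013561,
       -0.00082337]), 'tau': array([ 3.58722755e-04, -5.02116644e+01, -3.56877887e+01,  7.29071209e-02,
        2.94454931e-02, -1.94258205e-04]), 'eef_pos': array([ 0.21393751, -0.63946061,  0.23742806]), 'eef_rot': array([-3.13942222e+00, -5.55290410e-05,  3.22844341e-01]), 'contact_force': array([ 0.19146211, -0.28589454,  0.01384289]), 'ft_torque': array([-0.00754433, -0.00578849, -0.01298648]), 'width': 0.08816934987055193} 0.0187
top ['color', 'range_z', 'fx', 'fy', 'cx', 'cy', 'world_to_cam', 'shot'] 499.1080815309558 316.7191769842788 239.98047596393724 [0.35060294 0.06821133 1.16861724]
top_tray_handle 0.69 436 195 [ 0.591 -0.25   0.022]
top_tray 0.69 435 191 [ 0.601 -0.248  0.02 ]
key_tray 0.75 214 196 [0.577 0.272 0.006]
key_tray 0.7 151 301 [0.329 0.405 0.005]
key_tray 0.7 420 296 [ 0.354 -0.215  0.008]
key_tray 0.37 437 198 [ 0.584 -0.252  0.023]
empty_tray 0.65 317 234 [0.493 0.028 0.008]
side ['color', 'range_z', 'fx', 'fy', 'cx', 'cy', 'world_to_cam', 'shot'] 571.8890629686637 327.5398032185326 244.0314783071749 [0.09300416 0.74398583 0.70850871]
top_tray_handle 0.65 337 176 [ 0.605 -0.279  0.019]
top_tray 0.78 334 179 [ 0.605 -0.265  0.019]
key_tray 0.96 198 340 [0.577 0.271 0.004]
key_tray 0.79 286 449 [0.345 0.373 0.006]
key_tray 0.63 432 221 [ 0.356 -0.238  0.004]
empty_tray 0.89 320 265 [0.493 0.008 0.006]
```

View pics/top0.png

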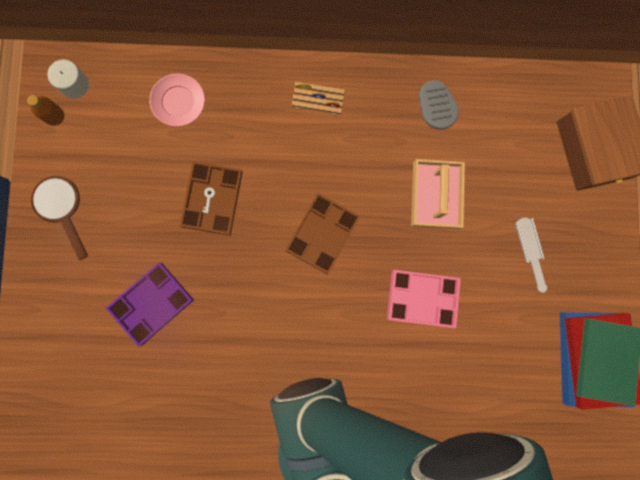

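View pics/side0.png

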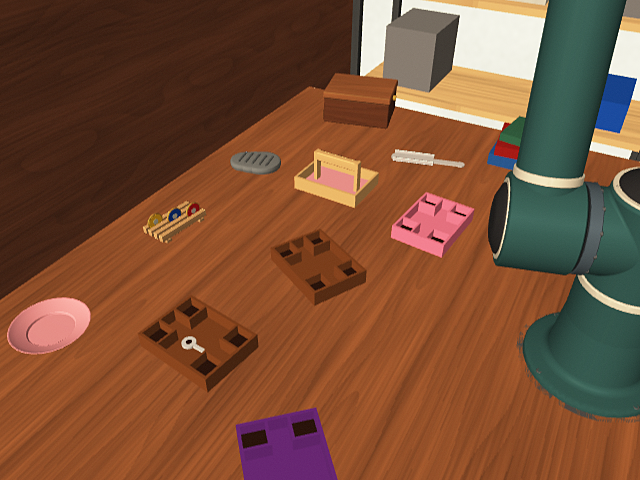

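The top view shows the pale tray with its bar at about (444,190), the key tray at (212,199) and the empty tray at (322,234). The purple and pink trays are look-alikes. Next I measure all three from depth.

```bash
cat >> h.py <<'E'
def rect(w,cx,cy,r,zl,zh):
    m=(np.hypot(w[...,0]-cx,w[...,1]-cy)<r)&(w[...,2]>zl)&(w[...,2]<zh)
    q=w[m]; (x,y),(a,b),_=R=cv2.minAreaRect((q[:,:2]*1000).astype(np.float32))
    B=cv2.boxPoints(R); e=[B[1]-B[0],B[2]-B[1]]; l=max(e,key=np.linalg.norm)
    return np.round([x,y,max(a,b),min(a,b),np.degrees(np.arctan2(l[1],l[0]))%180,np.median(q[:,2])*1000,len(q)],1)
E
python3 - <<'E'
from h import *
for n in ('top','side'):
    w=cloud(shot(n))
    print(n,'bar',rect(w,.6,-.25,.13,.07,.12),'rim',rect(w,.6,-.25,.13,.036,.052))
    print('key',rect(w,.577,.272,.12,.022,.045),'empty',rect(w,.493,.02,.12,.022,.045))
E
```

```text
top bar [ 592.4 -249.9  110.7   18.   177.8   90.6  448. ] rim [ 592.7 -250.6  155.4  115.9  178.2   44.3  719. ]
key [570.1 276.2 154.6 115.1 171.8  30.5 950. ] empty [494.8  16.5 154.9 114.  152.3  31.  811. ]
side bar [ 591.5 -245.6  114.5   24.6  176.    84.4  507. ] rim [ 590.9 -245.   158.3  120.2  179.5   41.8  591. ]
key [ 568.4  278.8  158.4  117.6  171.5   28.5 2206. ] empty [ 492.9   18.9  159.   117.2  152.1   28.1 1506. ]
```

```bash
python3 -m jog '[[[483,-250,40],20.5,1],[[483,-250,40],20.5,1],[[483,-250,40],20.5,1],[[483,-250,40],20.5,1],[[483,-250,40],20.5,1],[[483,-250,40],20.5,1],[[483,-250,40],20.5,1],[[483,-250,40],20.5,1],[[483,-250,40],20.5,1],[[483,-250,40],20.5,1]]' 30
```

```text
t: 1.85
eef_pos: [0.5947, -0.2471, 0.1984]
eef_rot: [-3.141, -0.0, -0.031]
contact_force: [-0.4, -1.0, -0.1]
width: 0.088
```

```bash
python3 -m jog '[[[-2,2,50],0.3,1],[[-2,2,90],0.3,1],[[-2,2,120],0.3,1],[[-2,2,137],0.3,1],[[-2,2,137],0.3,1],[[-2,2,137],0.3,1]]' && python3 - <<'E'
from h import *
p=shot('side'); cv2.imwrite('pics/s1.png',cv2.resize(p['color'][110:240,250:430,::-1],None,fx=4,fy=4))
E
```

```text
t: 2.6
eef_pos: [0.5935, -0.2499, 0.0629]
eef_rot: [3.141, -0.002, -0.036]
contact_force: [0.5, 0.4, -0.1]
width: 0.0882
```

View pics/s1.png

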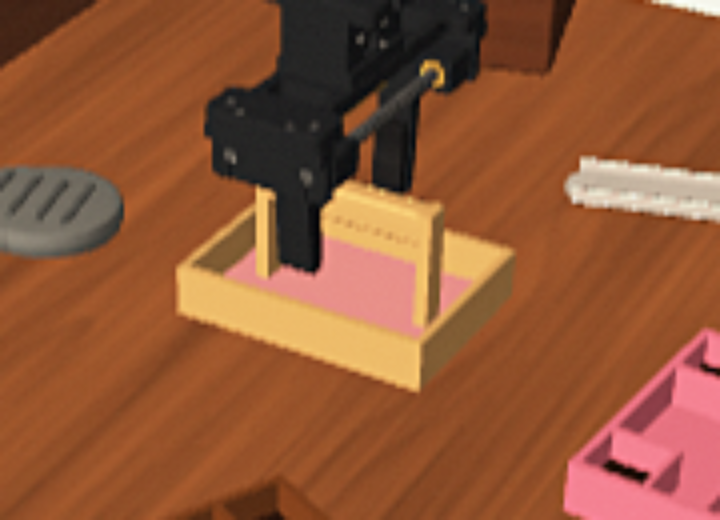

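The fingers straddle the bar, so I close and lift.

```bash
python3 -m jog '[[[0,0,0],0,-1],[[0,0,0],0,-1],[[0,0,0],0,-1],[[0,0,0],0,-1],[[0,0,0],0,-1],[[0,0,-15],0,-1],[[0,0,-40],0,-1],[[0,0,-70],0,-1],[[0,0,-90],0,-1],[[0,0,-90],0,-1]]' 40 && python3 - <<'E'
from h import *
w=cloud(shot('side')); print(rect(w,.59,-.25,.13,.12,.142))
print(readout.sense()['eef_pos'],readout.sense()['eef_rot'])
E
```

```text
t: 3.9
eef_pos: [0.5952, -0.2505, 0.1562]
eef_rot: [3.139, -0.008, -0.036]
contact_force: [0.6, -0.8, 0.4]
width: 0.0003
[ 0.  0.  0.  0.  0. nan  0.]
[ 0.59408726 -0.24999946  0.15434063] [ 3.14008213 -0.00477089 -0.03601107]
  return _methods._mean(a, axis=axis, dtype=dtype,
  ret = ret.dtype.type(ret / rcount)
```

The gripper shut to zero, so it missed the bar. I look again.

```bash
python3 - <<'E'
from h import *
a=shot('side'); b=shot('top')
A=cv2.resize(a['color'][80:260,220:460],(800,600))[:,:,::-1]; save(b,'t2.png')
w=cloud(a); print('bar',rect(w,.6,-.25,.1,.065,.1),'rim',rect(w,.6,-.25,.13,.03,.052))
w=cloud(b); print('rim',rect(w,.6,-.25,.13,.03,.052))
cv2.imwrite('pics/s2.png',A)
E
```

```text
bar [ 590.9 -246.7  113.7   24.4  177.1   83.5  527. ] rim [ 591.6 -246.1  158.7  120.7  178.9   39.2  891. ]
rim [ 592.1 -247.3  154.1  110.3  177.9   43.8  397. ]
```

View pics/s2.png

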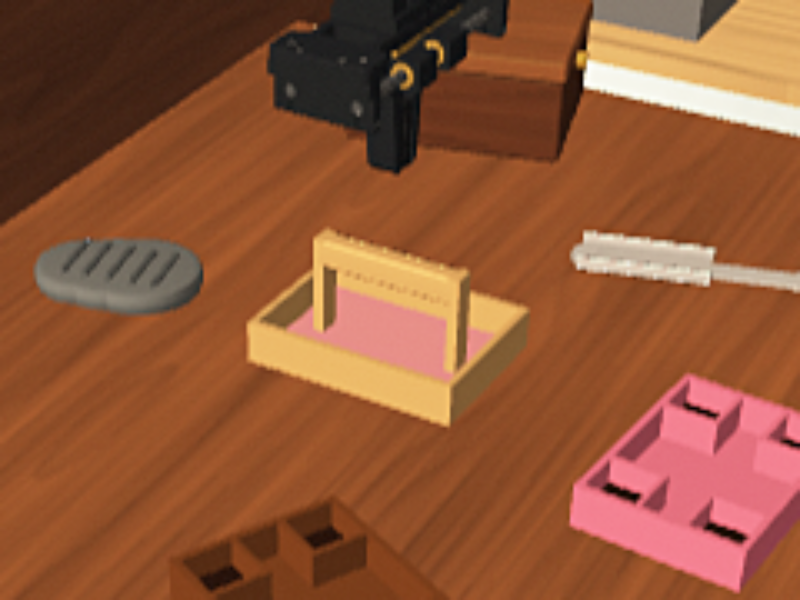

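The tray has not moved. Most likely the fingers hadn't finished closing when the lift began. I'll repeat it and check the width before lifting.

```bash
python3 -m jog '[[[-2,-1,0],0,1],[[-2,-1,0],0,1],[[-2,-1,0],0,1],[[-2,-1,0],0,1],[[-2,-1,0],0,1],[[-2,-1,0],0,1],[[-2,-1,0],0,1],[[-2,-1,0],0,1],[[-2,-1,0],0,1],[[-2,-1,0],0,1]]' 40
```

```text
t: 5.3
eef_pos: [0.5908, -0.2483, 0.1521]
eef_rot: [-3.142, -0.001, -0.036]
contact_force: [-0.2, -0.3, -1.1]
width: 0.0881
```

```bash
python3 -m jog '[[[0,0,40],0,1],[[0,0,75],0,1],[[0,0,92],0,1],[[0,0,92],0,1],[[0,0,92],0,1]]' && python3 -m jog '[[[0,0,0],0,-1],[[0,0,0],0,-1],[[0,0,0],0,-1],[[0,0,0],0,-1],[[0,0,0],0,-1],[[0,0,0],0,-1],[[0,0,0],0,-1],[[0,0,0],0,-1],[[0,0,0],0,-1],[[0,0,0],0,-1]]' 40
```

```text
t: 5.92
eef_pos: [0.5921, -0.2489, 0.0616]
eef_rot: [3.141, -0.003, -0.036]
contact_force: [0.2, -0.4, 0.8]
width: 0.0883
t: 7.18
eef_pos: [0.592, -0.249, 0.0615]
eef_rot: [3.141, -0.003, -0.036]
contact_force: [0.3, -0.3, -0.1]
width: 0.0155
```

Gripped at a width of 15.5 mm. I lift slowly.

```bash
python3 -m jog '[[[0,0,-10],0,-1],[[0,0,-30],0,-1],[[0,0,-60],0,-1],[[0,0,-90],0,-1],[[0,0,-110],0,-1],[[0,0,-110],0,-1],[[0,0,-110],0,-1]]' 40 && python3 - <<'E'
from h import *
w=cloud(shot('side')); print(rect(w,.59,-.25,.13,.135,.165))
s=readout.sense();print(s['eef_pos'],s['eef_rot'],s['width'],s['contact_force'])
E
```

```text
t: 8.05
eef_pos: [0.5909, -0.2484, 0.1705]
eef_rot: [3.141, -0.002, -0.036]
contact_force: [0.1, -0.8, -5.2]
width: 0.0151
[ 589.6 -245.7  159.2  122.   179.6  145.6 1332. ]
[ 0.59057423 -0.24828978  0.16982098] [-3.14141918e+00 -5.63624842e-04 -3.60061600e-02] 0.015408036942308287 [-0.33048471 -0.4355483  -4.46724248]
```

```bash
python3 -m jog '[[[-1,-10,0],0,-1],[[-2,-30,0],0.5,-1],[[-4,-60,0],1,-1],[[-7,-95,0],1.5,-1],[[-10,-135,0],2,-1],[[-13,-175,0],2.5,-1],[[-16,-215,0],3,-1],[[-19,-245,0],3,-1],[[-20,-260,0],3,-1],[[-20,-262,0],3,-1]]' 40
```

```text
t: 9.35
eef_pos: [0.5796, 0.015, 0.1692]
eef_rot: [3.141, 0.001, -0.087]
contact_force: [0.4, -0.7, -4.2]
width: 0.0157
```

```bash
python3 -m jog '[[[-1,-10,0],0,-1],[[-4,-30,0],0.5,-1],[[-8,-60,0],1,-1],[[-12,-95,0],1.5,-1],[[-17,-135,0],2,-1],[[-22,-175,0],2.5,-1],[[-27,-215,0],3.3,-1],[[-31,-245,0],3.3,-1],[[-33,-259,0],3.3,-1],[[-33,-259,0],3.3,-1]]' 40; python3 -m jog '[[[0,0,20],0,-1],[[0,0,45],0,-1],[[0,0,58],0,-1],[[0,0,60],0,-1],[[0,0,60],0,-1]]' 40;python3 - <<'E'
from h import *
a=shot('side');b=shot('top')
s=readout.sense();print(s['eef_pos'],s['eef_rot'],s['width'],s['contact_force'])
for p in(a,b):
    w=cloud(p); print(rect(w,.57,.276,.13,.08,.1),rect(w,.57,.276,.13,.022,.033),rect(w,.493,.018,.12,.022,.045))
cv2.imwrite('pics/s3.png',cv2.resize(a['color'][220:400,90:330,::-1],(800,600)))
E
```

```text
t: 10.6
eef_pos: [0.5692, 0.2759, 0.169]
eef_rot: [3.141, 0.001, -0.144]
contact_force: [-0.7, -0.1, -5.1]
width: 0.0154
t: 11.22
eef_pos: [0.5696, 0.2756, 0.1093]
eef_rot: [3.141, 0.0, -0.144]
contact_force: [0.3, -0.9, -4.3]
width: 0.0154
[0.57008892 0.27607436 0.11014577] [-3.14130277e+00 -1.17078335e-03 -1.43848326e-01] 0.015522978946251001 [ 0.67182365  0.35148623 -3.66412486]
[ 568.4  276.4  157.6  117.   171.9   89.3 1722. ] [ 568.5  279.2  157.9  116.2  171.8   28.6 1096. ] [ 493.6   19.1  160.5  116.8  152.2   28.1 1481. ]
[594.6 266.3 113.9 111.5  77.3  91.8 151. ] [539.6 224.5  25.3   3.1 173.2  30.   20. ] [494.7  16.5 155.  113.9 152.2  31.  797. ]
```

View pics/s3.png

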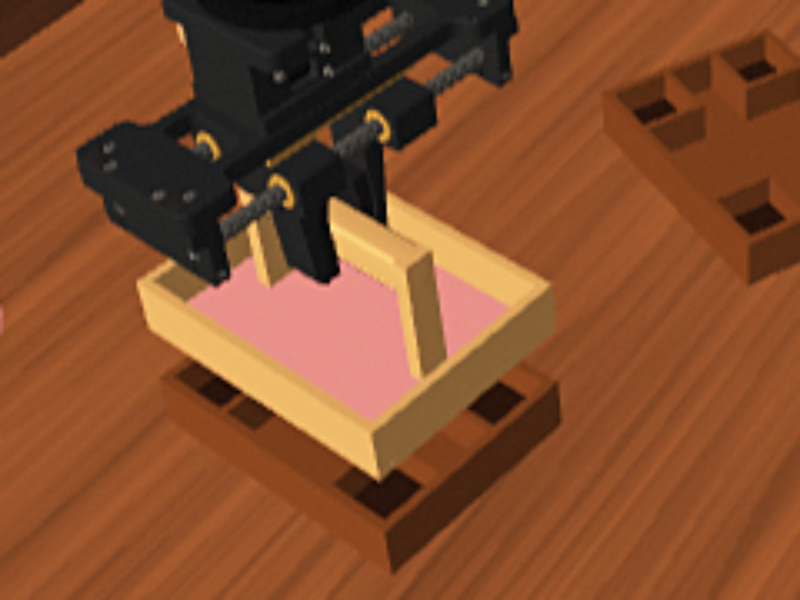

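The tray sits over the key tray to within 3 mm and the long sides match within 0.1°. I lower it gently.

```bash
python3 -m jog '[[[0,-2,5],0,-1],[[0,-2,12],0,-1],[[0,-2,18],0,-1],[[0,-2,23],0,-1],[[0,-2,27],0,-1],[[0,-2,30],0,-1],[[0,-2,31],0,-1],[[0,-2,32],0,-1],[[0,-2,32.5],0,-1],[[0,-2,32.5],0,-1]]' 40
```

```text
t: 12.58
eef_pos: [0.5704, 0.2781, 0.0777]
eef_rot: [-3.141, -0.001, -0.144]
contact_force: [-1.2, -0.1, -2.9]
width: 0.0153
```

```bash
python3 - <<'E'
from h import *
a=shot('side')
s=readout.sense();print(s['eef_pos'],s['eef_rot'],s['width'],s['contact_force'])
w=cloud(a); print(rect(w,.57,.276,.13,.05,.068))
E
```

```text
[0.57047092 0.27810872 0.07775155] [-3.14119256e+00 -1.32515178e-03 -1.43828519e-01] 0.015187993926109786 [-0.0904093  -0.6054926  -3.03719071]
[ 568.9  278.7  157.   117.7  172.    58.5 1481. ]
```

```bash
python3 -m jog '[[[0,0,0.5],0,-1],[[0,0,1],0,-1],[[0,0,1],0,-1],[[0,0,1],0,-1]]' 40
```

```text
t: 13.12
eef_pos: [0.5706, 0.2781, 0.0775]
eef_rot: [-3.141, -0.002, -0.144]
contact_force: [-3.3, -1.5, 3.3]
width: 0.0158
```

The upward force rose from -3 to +3.3 N, so the tray is seated. I release fully, check the width, then rise.

```bash
python3 -m jog '[[[0,0,0],0,1],[[0,0,0],0,1],[[0,0,0],0,1],[[0,0,0],0,1],[[0,0,0],0,1],[[0,0,0],0,1],[[0,0,0],0,1],[[0,0,0],0,1],[[0,0,0],0,1],[[0,0,0],0,1]]'
```

```text
t: 14.38
eef_pos: [0.5706, 0.2782, 0.0775]
eef_rot: [-3.141, -0.002, -0.144]
contact_force: [0.1, 0.3, -0.1]
width: 0.088
```

```bash
python3 -m jog '[[[0,0,-15],0,1],[[0,0,-50],0,1],[[0,0,-100],0,1],[[0,0,-150],0,1],[[0,0,-170],0,1],[[-40,120,-170],0,1],[[-80,170,-170],0,1],[[-80,200,-170],0,1],[[-80,200,-170],0,1],[[-80,200,-170],0,1]]'; python3 - <<'E'
from h import *
a=shot('side');b=shot('top')
for p in(a,b):
    w=cloud(p); print('rim',rect(w,.57,.276,.13,.05,.068),'bar',rect(w,.57,.276,.1,.09,.12),'empty',rect(w,.493,.018,.12,.022,.045))
w=cloud(a); m=(np.hypot(w[...,0]-.57,w[...,1]-.276)<.13)&(w[...,2]>.054)&(w[...,2]<.064); q=w[m]
c=np.linalg.lstsq(np.c_[q[:,:2]-[.57,.276],np.ones(len(q))],q[:,2],rcond=None)[0]; print('tilt',c)
cv2.imwrite('pics/s4.png',cv2.resize(a['color'][220:400,90:330,::-1],(800,600)))
E
```

```text
t: 15.62
eef_pos: [0.4611, 0.0902, 0.2466]
eef_rot: [-3.141, -0.001, -0.147]
contact_force: [0.8, 0.9, 0.2]
width: 0.0882
rim [ 569.7  279.6  157.2  117.5  172.1   58.2 1802. ] bar [569.4 279.1 112.6  18.5 172.  104.4 881. ] empty [ 493.1   18.7  158.6  117.3  152.2   28.1 1503. ]
rim [571.9 276.7 155.7 116.  171.6  60.1 556. ] bar [571.2 276.2 110.4  16.8 172.1 106.4 453. ] empty [493.1  14.  161.4 108.3 148.   31.2 319. ]
tilt [-0.00020543  0.00147059  0.05862968]
```

View pics/s4.png

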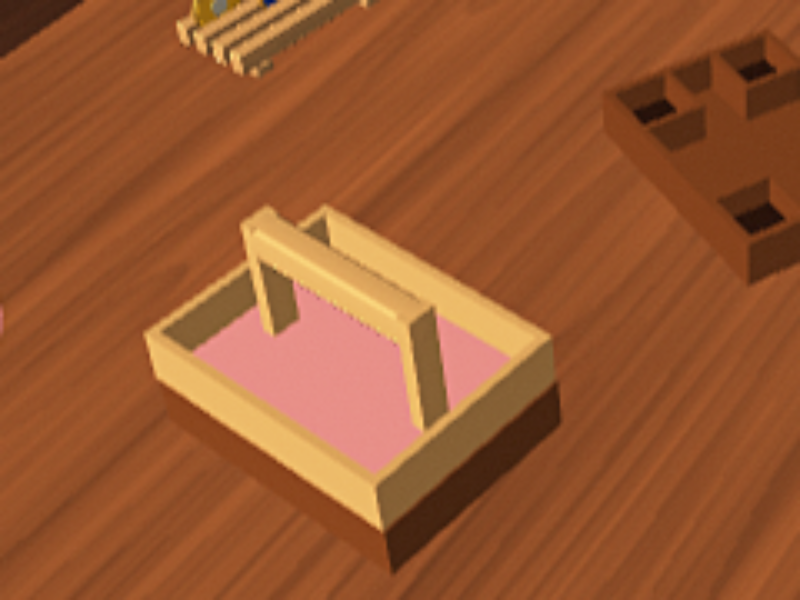

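The picture shows the top tray flush and level on the key's tray, rim at 60 mm. The empty tray hasn't moved and the gripper is clear. I hand in.

```bash
python3 -c "
from workcell import ticket
print(ticket.close_job())"
```

```text
the job is handed in; nothing more can be done
None
```

The top tray is seated on the teak tray with the key, and I have handed the job in. The last arm move ended at 15.6 s. I picked the tray up by its bar, carried it across and lowered it until the wrist force showed it was seated. Then I opened the gripper fully and moved away.

**Missed first grasp:** the first grasp closed on nothing, most likely because I lifted before the slow fingers had shut. The tray did not measurably move. On the second try I confirmed the grip at 15.5 mm before lifting.

**Last checks:**
- **Seat height:** the rim is at 60 mm and the bar top at 106 mm in the top camera, both as they should be with the lugs home.
- **Level:** tilt is about 0.1°.
- **Alignment:** the tray's centre is within about 2 mm of where the key's tray started, and the long sides are within 0.3°.
- **Key's tray:** after seating it is almost hidden under the top tray, so I judged it by eye in the side picture, where it looks unmoved.
- **Empty tray:** the side camera puts it within 1 mm of its start. The top camera gave 493, 14 mm at 148°, against 495, 16.5 mm at 152° at the start. It had far fewer points to work from (319, down from 811), probably because the arm was partly in the way.
- **Cameras:** the side camera reads about 2 mm lower and 2–4 mm further in y than the top one throughout.

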